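Reset the bench timer with the stylus

TASK

Take the metal stylus out of the wooden tool stand and use its slim end to press the recessed reset button of the bench timer all the way down, without pressing on the timer with the fingers and without pressing its raised square key. Then lower the stylus into the bowl and let go of it there, leaving the two dop sticks in their stand.

Things in the scene. Friction and masses are not known exactly. Their poses are not given: they have to be found in the camera images.
- stylus: The stylus: a straight round metal tool, 92 mm long, about 40 g. It stands upright in one of the three bores of the stand. The lower 46 mm is a steel shank of 8 mm diameter with a flat end, the upper 46 mm a ribbed aluminium handle of 14 mm diameter (grip it there). It is the tallest thing in the stand and the only one with a thick plain handle; which bore it stands in varies. Origin: centre of the flat lower end of the shank; z runs along the tool towards the handle.
- stylus_mid (a point): Middle of the stylus, on its axis, 46 mm above its lower end, where shank and handle meet.
- stand: Low wooden block 44 x 136 x 26 mm (x, y, z), fixed to the table, turned somewhat about the vertical. Three bores of 13 mm diameter, 18 mm deep, in a row along its y axis, at y = -46, 0 and +46 mm; the tools stand loosely on the bores' floors (8 mm above the table). Two bores hold the dop sticks, one the stylus, so close the fingers across the row (along the block's x). Origin: centre of the underside.
- dop_a: Bystander: brass dop stick with a stone on top, 11 mm wide, 70 mm tall, loose and upright in a bore of the stand. Origin: centre of its lower end.
- dop_b: Bystander: brass dop stick with a stone on top, 9 mm wide, 63 mm tall, loose and upright in a bore of the stand. Origin: centre of its lower end.
- timer: Bench timer: a flat box 80 x 120 x 34 mm (x, y, z), grey top on a black base, with a dark display in the middle; fixed to the table, turned somewhat about the vertical. At its +y end the top has a round well with the recessed reset button; at its -y end is a raised square key of 22 mm, 5 mm proud, which must not be pressed (it gives under 2 to 4 N). Origin: centre of the underside.
- reset_well (a point): Centre of the mouth of the reset button's well, level with the timer's top (34 mm above the table). The well has 26 mm diameter; the black button cap fills it and lies 8 mm below this point when not pressed.
- reset_button (a joint): Travel of the reset button in m: 0 = up, 0.005 = fully down. It moves straight down, returns by its spring, starts to move at about 1.2 N and is fully down at about 4.2 N; the cap is then 13 mm below the mouth of the well.
- start_key (a joint): Travel of the raised square key in m: 0 = up, 0.003 = fully down.
- bowl: Round open bowl, 139 mm across the rim, 43 mm high, loose, about 0.25 kg, near the timer. Its inner floor, about 95 mm across, is 3 mm above the table. Origin: centre of the underside.

How it is judged (in metres and radians):
On the way:
1. the reset button is pressed down at least 4 of its 5 mm by the stylus (value of joint reset_button above 0.004 m and contact force between stylus and timer above 1 N), for 0.1 s.
At the end, for the whole second after the job is handed in: The reset button is up again (less than 1 mm down) and the stylus rests, let go, in the upright bowl: touching it, its middle within 60 mm of the bowl's centre seen from above and less than 75 mm above the table (value of joint reset_button below 0.001 m and horizontal distance between stylus_mid and bowl below 0.06 m and height (world z) of stylus_mid below 0.075 m and contact force between stylus and bowl above 0.03 N and linear speed of stylus below 0.03 m/s and angle between bowl's own z axis and vertical below 0.2 rad).
It fails at once if the raised square key is pressed more than 1.5 mm (value of joint start_key above 0.0015 m).
It fails at once if the fingers press on the timer with more than 2 N (contact force between the fingers and timer above 2 N).
It fails at once if a dop stick is moved more than 25 mm or tipped more than 30 degrees (distance of any of dop_a, dop_b from where it was at the start of the episode above 0.025 m or angle between any of dop_a, dop_b's own z axis and vertical above 0.52 rad).
It fails at once if the stylus is dropped from a height (it falls free of the fingers faster than 1.2 m/s) (linear speed of stylus above 1.2 m/s and contact force between the fingers and stylus below 0.01 N).
It also fails if it takes over 43 s, if anything falls off the work surface, if the arm or the gripper's body presses on something with over 40 N, if the wrist force passes 120 N, or if a joint passes its speed limit or range.

ROBOT

A 6-joint arm with a two-finger parallel gripper is mounted at the origin on a cart in front of the work surface, level with it; the furniture and walls round the work are solid. World frame = base frame: x ahead of the robot, y to its left, z up, the work surface at z = 0. Lengths are in mm, angles in rad, forces in N, time in s.
With the tool pointing down it reaches from about 275 to 750 mm from the base axis. Payload 10.2 kg.
Tool frame: the origin (TCP) lies midway between the tips of the shut fingers; the grasp point (between the pads) lies 19 mm behind it (robot.grip_point_offset is the distance from the TCP to the grasp point, in mm); z points along the fingers, y is the line along which they close (so a half turn about z gives the same grasp; the last joint's range is limited). The gripper opens to 88 mm and grips with 3 to 60 N. Pads are 18 mm wide; open, the fingers measure 123 mm over their backs; the gripper's body (75 mm by 187 mm) begins 45 mm behind the grasp point.
Start: joints at [0.965, 0.313, 1.498, -0, 1.331, -0.223], TCP at [196.111, 487.003, 238.72] pointing down, gripper open.
Joint ranges: [-2.94, 2.94], [-0.97, 2.17], [0.19, 2.56], [-1.23, 4.37], [0.02, 3.11], [-2.88, 2.88]. Speed limits (rad/s): [2.39, 2.39, 3.01, 3.14, 3.14, 3.14].

INTERFACE

Orientations are given as a unit quaternion [w, x, y, z].
In Python, from station import robot gives the robot as it stands. The module is installed in compiled form; this text tells all that it offers.
- The arm moves only by the tool step_arm, never from a script. Its argument "steps" is a list of rows, each an object with "dp": the shift along the world's x, y, z in cm, a list of three; "twist": the turn, a rotation vector about the world's x, y, z in degrees, a list of three. In form: [{"dp": [tx, ty, tz], "twist": [wx, wy, wz]}, ...]. A call has exactly 5 rows; each row is the pose to reach, as a shift and turn from the pose commanded when the call began; what a row does not reach only later rows make up. A row lasts 1/10 s, in which the tool goes at most 50 mm and 8.59 degrees, less where a joint would pass 70% of its speed; a pose out of reach is approached as far as the arm can. A call with a gripper value outside its range is refused whole. "grip" is the opening, from 0 (shut) to 1 (fully open), set as the call begins (left out, the last holds). The fingers move at their own pace and stop on an object; the grip force is fixed at half the most. Time passes only in rows, so rows that repeat a pose let the fingers close, or fill a call up. It gives the time, the measured TCP pose, the force, the opening and the grip force at its end, in the units of the state.
- robot.get_state(): the state, without advancing time (a new reading comes with each control period).
- robot.read_camera(name): name is "scene" or "top" or "wrist"; returns a dict with "frame" (400x640x3 uint8, red, green, blue), "depth" (400x640 float32, mm along the optical axis (not along the pixel's ray), 0 where there is no reading), "fx", "fy", "cx", "cy" (pixels), "pose" (4x4, takes a point from camera to world coordinates); the wrist camera has in their place "hand_eye" (4x4, takes a point from camera to tool coordinates, whose origin is the TCP and whose axes are the flange's). Camera axes: x right, y up, looking along -z (the intrinsics and any distortion apply to the point x, -y, -z); pixel columns grow to the right and rows downward; lengths in mm; the calibration is good to about 2 mm. The wrist camera is an equidistant fisheye: a pixel r from the principal point sees the ray r / f radians off the axis. A picture is of the moment at which its call begins: read the wrist's pose just before it.
- robot.close_job(): hands the job in; it is judged then, once.
The state is a dict: "t": time; "joints": joint angles; "dq": joint speeds; "effort": joint torques, N m; "ee_pos": TCP position; "eef_rot": TCP orientation; "ft_force": force on the tool from outside, world axes, zero at the start; "moment": the same for the moment, N m; "width": opening from 0.0 (shut) to 1.0 (fully open); "grip_force": force on a finger pad.
Only numpy, scipy, OpenCV 4.12 (cv2) and the standard library are available. Lean on these libraries where they do the work, as an engineer would, in place of code of your own. Each camera call takes 0.05 s, during which the arm holds its last target. There are 200 camera calls.

## Working session

There is one attempt and no reset: what is moved stays moved. The work goes in short steps, Python scripts to look and compute and a tool call to move; the robot and the scene stay as the last step left them, time stands still between calls to the robot, and variables do not carry over. Pictures are saved under pics/ and viewed, at most 10 in all, crops included, and the job is handed in when it is done.

Besides the shell and the picture viewer there is one more tool, called after "Request:" as a command line: name --argument value ..., lists and objects as JSON in quotes. step_arm: Moves the arm, as the interface text tells. Its arguments: {"type":"object","properties":{"steps":{"type":"array","items":{"type":"object","properties":{"dp":{"type":"array","items":{"type":"number"}},"twist":{"type":"array","items":{"type":"number"}}}}},"grip":{"type":"number"}},"required":["steps"]}

```bash
mkdir -p pics
python3 - <<'E'
from station import robot
import cv2,numpy as np
s=robot.get_state();print(s['t'],s['ee_pos'],s['eef_rot'],s['width'],s['ft_force'])
for n in('top','scene'):
    c=robot.read_camera(n);cv2.imwrite(f'pics/{n}0.png',c['frame'][:,:,::-1]);np.savez(f'{n}0.npz',**c)
    print(n,c['fx'],c['fy'],c['cx'],c['cy'],np.round(c['pose'],3).tolist(),[k for k in c])
E
```

```text
0.0 [195.9642192  486.79793323 238.16812074] [-2.49171046e-04  1.90222838e-01  9.81740734e-01 -5.84010081e-04] 1.0025338811530697 [-0.35517965 -0.28015374  0.15245441]
top 417.9923640105931 417.9923640105931 320.4873700920569 208.8567244791761 [[-0.004, 0.982, -0.19, 378.643], [-1.0, -0.009, -0.028, 128.437], [-0.029, 0.19, 0.981, 900.864], [0.0, 0.0, 0.0, 1.0]] ['frame', 'depth', 'fx', 'fy', 'cx', 'cy', 'pose']
scene 478.137185230981 478.137185230981 322.19034076941375 199.46280179886227 [[-0.872, 0.216, -0.44, 140.691], [-0.49, -0.387, 0.781, 817.731], [-0.002, 0.896, 0.443, 438.926], [0.0, 0.0, 0.0, 1.0]] ['frame', 'depth', 'fx', 'fy', 'cx', 'cy', 'pose']
```

View pics/top0.png

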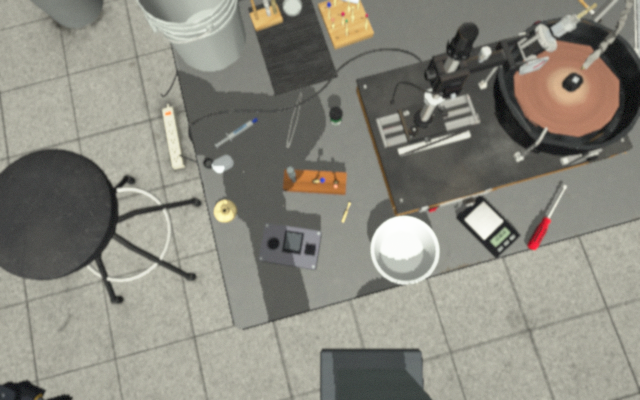

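View pics/scene0.png

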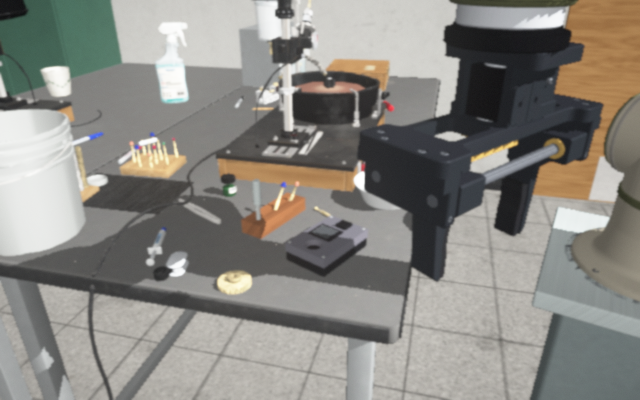

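The top view shows the stand at (315,181) with the grey stylus in its left bore at about (291,173). The timer is at (290,245), with its round black well at (273,243) and its square key at (310,249). The bowl is at (405,249). The scene view confirms the grey stylus is the tall tool in the stand, at (256,200).

```bash
cat > h.py <<'E'
import numpy as np,cv2
from station import robot
from scipy.spatial.transform import Rotation as R
def load(n): return dict(np.load(n+'.npz'))
def ray(c,u,v):
    d=np.array([(u-c['cx'])/c['fx'],-(v-c['cy'])/c['fy'],-1.]);T=c['pose'];return T[:3,3],T[:3,:3]@d
def cast(c,u,v,z):
    o,d=ray(c,u,v);return np.round(o+d*(z-o[2])/d[2],1)
def proj(c,p):
    q=np.linalg.inv(c['pose'])@np.append(p,1);return c['cx']-c['fx']*q[0]/q[2],c['cy']+c['fy']*q[1]/q[2]
def pose(s):
    w,x,y,z=s['eef_rot'];T=np.eye(4);T[:3,:3]=R.from_quat([x,y,z,w]).as_matrix();T[:3,3]=s['ee_pos'];return T
def wray(c,u,v):
    a=np.array([u-c['cx'],v-c['cy']]);r=np.hypot(*a);t=r/c['fx'];a=a/max(r,1e-9)
    d=np.array([a[0]*np.sin(t),-a[1]*np.sin(t),-np.cos(t)]);T=c['tool']@c['hand_eye'];return T[:3,3],T[:3,:3]@d
def wcast(c,u,v,z):
    o,d=wray(c,u,v);return np.round(o+d*(z-o[2])/d[2],1)
def wproj(c,p):
    q=np.linalg.inv(c['tool']@c['hand_eye'])@np.append(p,1);d=q[:3]/np.linalg.norm(q[:3]);t=np.arccos(-d[2]);h=np.hypot(d[0],d[1])
    return c['cx']+c['fx']*t*d[0]/h,c['cy']-c['fx']*t*d[1]/h
def wrist(name):
    s=robot.get_state();c=robot.read_camera('wrist');c['tool']=pose(s);np.savez(name+'.npz',**c)
    cv2.imwrite(f'pics/{name}.png',c['frame'][:,:,::-1]);return s,c
E
python3 - <<'E'
from h import *
c=load('top0')
for n,u,v,z in[('stylus',291,172,100),('stand L',284,182,26),('stand R',347,183,26),('well',273,243,34),('key',310,249,39),('bowl',405,249,43),('timer',290,246,34)]: print(n,cast(c,u,v,z))
s=cv2.resize(c['frame'][155:295,250:450],None,fx=4,fy=4,interpolation=cv2.INTER_CUBIC);cv2.imwrite('pics/topc.png',s[:,:,::-1])
d=load('scene0')
s=cv2.resize(d['frame'][160:290,200:400],None,fx=4,fy=4,interpolation=cv2.INTER_CUBIC);cv2.imwrite('pics/scc.png',s[:,:,::-1])
E
```

```text
stylus [608.8 209.4 100. ]
stand L [607.8 231.9  26. ]
stand R [604.   95.7  26. ]
well [474.7 252.3  34. ]
key [461.1 174.7  39. ]
bowl [459.4 -19.6  43. ]
timer [468.1 216.7  34. ]
```

View pics/topc.png

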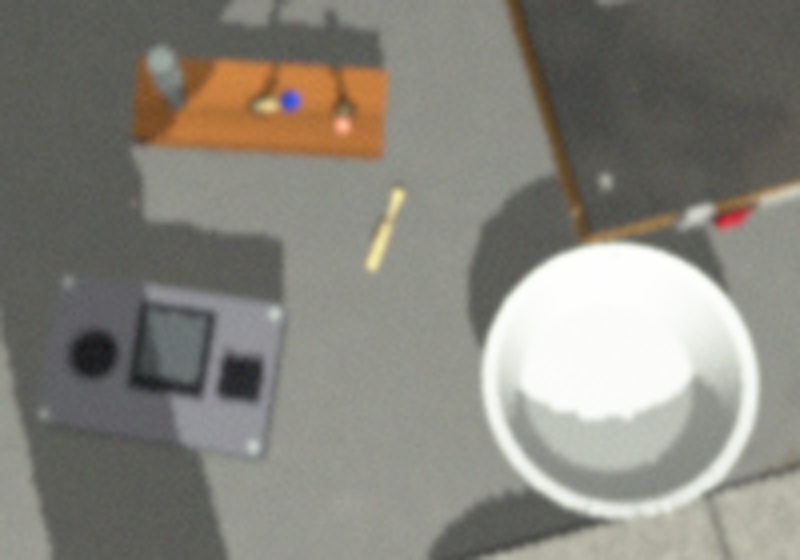

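View pics/scc.png

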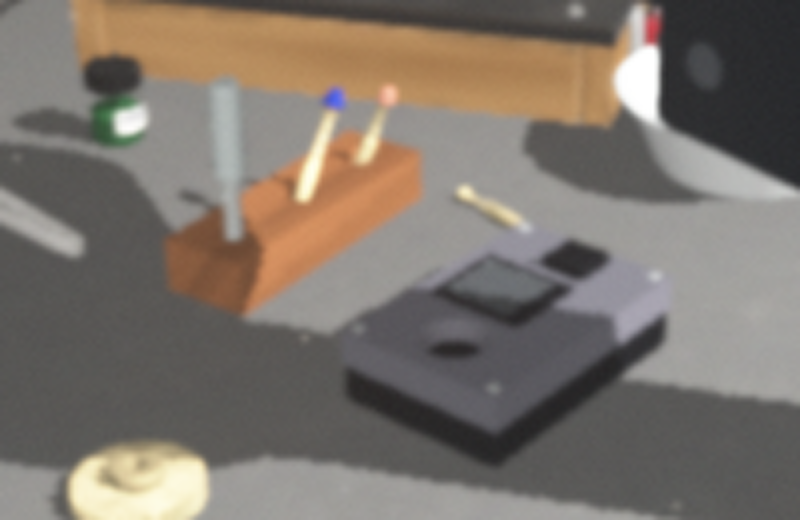

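The crop shows the stylus head at pixel (290,168) in the top view and (256,181) in the scene view. Its foot meets the stand at (293.8,180) and (258.3,219). The well is at (273.2,243.2), the key at (310.3,249.3) and the bowl's rim centre at (405,249).

Run:
```python
from h import *
c=load('top0');d=load('scene0')
def tri(a,b):
    o,p=ray(c,*a);q,r=ray(d,*b);p/=np.linalg.norm(p);r/=np.linalg.norm(r)
    t=np.linalg.lstsq(np.c_[p,-r],q-o,rcond=None)[0];x=o+p*t[0];y=q+r*t[1];return np.round((x+y)/2,1),round(np.linalg.norm(x-y),1)
T=lambda u,v:(250+u/4,155+v/4); S=lambda u,v:(200+u/4,160+v/4)
print('sty top',tri(T(160,53),S(225,85)),'foot',tri(T(178,102),S(233,237)))
print('foot plane',cast(c,*T(178,102),26),cast(d,*S(233,237),26))
print('well',cast(c,*T(93,354),30),cast(d,*S(455,335),34),tri(T(93,354),S(455,345)))
print('timer',[cast(c,*T(*p),34).tolist() for p in((68,282),(275,313),(252,446),(44,413))],'screws')
print('stand',[cast(c,*T(*p),26).tolist() for p in((140,57),(387,70))],[cast(c,*T(*p),0).tolist() for p in((132,143),(381,157))])
print('bowl rim',[cast(c,*T(*p),43).tolist() for p in((481,378),(757,380),(620,243),(620,517))])
print('dops',cast(c,*T(258,105),26),cast(c,*T(344,110),26))
# depth check
for n,p in(('well',T(93,354)),('timer',T(60,330)),('sty',T(160,53))): print(n,c['depth'][int(p[1]),int(p[0])])
```

```text
sty top (array([615.9, 211. ,  98.3]), np.float64(2.5)) foot (array([613.7, 210.4,  22.3]), np.float64(4.1))
foot plane [610.9 209.1  26. ] [611.8 216.1  26. ]
well [474.1 252.3  30. ] [475.8 250.9  34. ] (array([474.4, 252.4,  30.4]), np.float64(0.9))
timer [[511.7, 265.6, 34.0], [494.4, 156.7, 34.0], [425.5, 168.8, 34.0], [443.1, 276.7, 34.0]] screws
stand [[636.4, 230.0, 26.0], [627.5, 95.9, 26.0]] [[594.6, 236.9, 0.0], [585.2, 99.0, 0.0]]
bowl rim [[458.9, 51.1, 43.0], [456.9, -88.9, 43.0], [528.3, -22.6, 43.0], [388.6, -16.7, 43.0]]
dops [608.7 165.8  26. ] [605.4 119.4  26. ]
well 881.0134
timer 876.928
sty 834.90045
```

Both views agree. The stylus stands upright at about (613, 210) with its head near z 98–100. The stand's yaw is -3.8°, the well is at (475, 252), and the bowl is at (458, -19). These match the given sizes, so I'm moving above the stylus.

Request:
step_arm --steps '[{"dp":[2.8,-1.8,-0.3],"twist":[0,0,-4.8]},{"dp":[5.6,-3.7,-0.6],"twist":[0,0,-9.6]},{"dp":[8.3,-5.5,-1.0],"twist":[0,0,-14.4]},{"dp":[11.1,-7.4,-1.3],"twist":[0,0,-19.2]},{"dp":[13.9,-9.2,-1.7],"twist":[0,0,-24]}]' --grip 1

```text
t: 0.6
ee_pos: [336.0, 394.0, 221.4]
eef_rot: [-0.0, 0.392, 0.92, -0.0]
ft_force: [0.4, -0.6, 0.6]
width: 1.002
grip_force: 0.0
```

Request:
step_arm --steps '[{"dp":[2.8,-1.8,-0.3],"twist":[0,0,-4.8]},{"dp":[5.6,-3.7,-0.6],"twist":[0,0,-9.6]},{"dp":[8.3,-5.5,-1.0],"twist":[0,0,-14.4]},{"dp":[11.1,-7.4,-1.3],"twist":[0,0,-19.2]},{"dp":[13.9,-9.2,-1.7],"twist":[0,0,-24]}]'

```text
t: 1.1
ee_pos: [475.1, 302.0, 204.4]
eef_rot: [-0.0, 0.575, 0.818, -0.0]
ft_force: [-1.5, 0.4, -0.3]
width: 1.0
grip_force: 0.0
```

Request:
step_arm --steps '[{"dp":[2.8,-1.8,-0.3],"twist":[0,0,-4.8]},{"dp":[5.6,-3.7,-0.6],"twist":[0,0,-9.6]},{"dp":[8.3,-5.5,-1.0],"twist":[0,0,-14.4]},{"dp":[11.1,-7.4,-1.3],"twist":[0,0,-19.2]},{"dp":[13.9,-9.2,-1.7],"twist":[0,0,-24]}]'

```text
t: 1.6
ee_pos: [614.0, 210.0, 187.2]
eef_rot: [-0.0, 0.732, 0.681, -0.0]
ft_force: [-1.2, 0.7, 0.6]
width: 1.002
grip_force: 0.0
```

Run:
```python
from h import *
s,c=wrist('w1');print(s['t'],s['ee_pos'],s['ft_force'],np.round(c['tool'][:3,:3],3).tolist(),c['fx'],c['cx'],c['cy'],c['hand_eye'])
for p in((613,210,100),(613,210,26),(610,164,26),(475,252,34)):print(p,wproj(c,p))
```

```text
1.6 [614.03845645 210.01172873 187.23625088] [-1.16055683  0.66713594  0.6303699 ] [[0.072, 0.997, -0.001], [0.997, -0.072, -0.0], [-0.0, -0.001, -1.0]] 309.70691628693146 319.57410127903586 197.40842325300804 [[-1.21057648e-04  9.59550005e-01  2.81538227e-01  7.27859168e+01]
 [ 9.99998929e-01  5.26732891e-04 -1.36524632e-03 -3.60197181e-01]
 [-1.45831756e-03  2.81537761e-01 -9.59549041e-01 -1.46006836e+02]
 [ 0.00000000e+00  0.00000000e+00  0.00000000e+00  1.00000000e+00]]
(613, 210, 100) (np.float64(318.3725886518124), np.float64(202.79118547198755))
(613, 210, 26) (np.float64(318.5863528902404), np.float64(181.1224438309865))
(610, 164, 26) (np.float64(318.9406164409217), np.float64(223.41467371774038))
(475, 252, 34) (np.float64(183.20990942100136), np.float64(154.15985850482525))
```

View pics/w1.png

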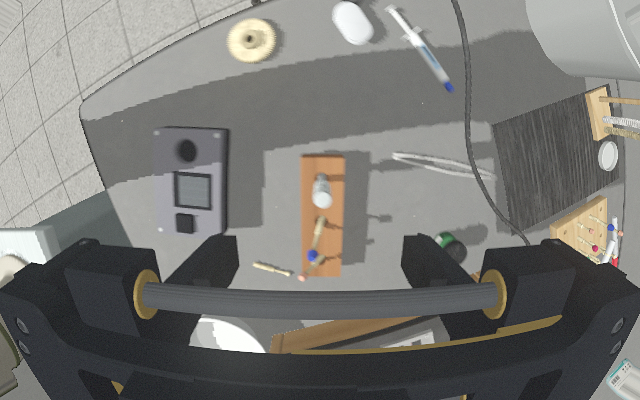

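The wrist view shows the stylus head at (322,201) and its foot at (322,180), about 3 mm in x from prediction and within calibration. The well is at (186,151), a similar offset. I'm averaging the two views, so the stylus is at x about 614.5 and the well at about (476, 253). Next I descend and grip.

Request:
step_arm --steps '[{"dp":[0.1,0,-3.5],"twist":[0,0,0]},{"dp":[0.1,0,-7.0],"twist":[0,0,0]},{"dp":[0.1,0,-10],"twist":[0,0,0]},{"dp":[0.1,0,-12],"twist":[0,0,0]},{"dp":[0.1,0,-12.7],"twist":[0,0,0]}]'

```text
t: 2.15
ee_pos: [612.9, 210.8, 58.1]
eef_rot: [-0.001, 0.731, 0.682, -0.002]
ft_force: [0.7, 0.2, -0.2]
width: 1.002
grip_force: 0.0
```

Request:
step_arm --steps '[{"dp":[0,0,0],"twist":[0,0,0]},{"dp":[0,0,0],"twist":[0,0,0]},{"dp":[0,0,0],"twist":[0,0,0]},{"dp":[0,0,0],"twist":[0,0,0]},{"dp":[0,0,0],"twist":[0,0,0]}]' --grip 0

```text
t: 2.65
ee_pos: [614.3, 211.1, 61.3]
eef_rot: [0.0, 0.731, 0.682, 0.0]
ft_force: [0.2, 0.6, -0.3]
width: 0.571
grip_force: 0.0
```

Request:
step_arm --steps '[{"dp":[0,0,0],"twist":[0,0,0]},{"dp":[0,0,0],"twist":[0,0,0]},{"dp":[0,0,0],"twist":[0,0,0]},{"dp":[0,0,0],"twist":[0,0,0]},{"dp":[0,0,0],"twist":[0,0,0]}]'

```text
t: 3.15
ee_pos: [614.1, 211.0, 60.7]
eef_rot: [-0.0, 0.731, 0.682, 0.0]
ft_force: [-0.2, 0.2, -0.1]
width: 0.144
grip_force: 30.0
```

Request:
step_arm --steps '[{"dp":[0,0,0.5],"twist":[0,0,0]},{"dp":[0,0,2],"twist":[0,0,0]},{"dp":[0,0,4.5],"twist":[0,0,0]},{"dp":[0,0,7],"twist":[0,0,0]},{"dp":[0,0,8],"twist":[0,0,0]}]'

```text
t: 3.65
ee_pos: [615.1, 211.2, 144.5]
eef_rot: [0.001, 0.731, 0.682, 0.002]
ft_force: [0.2, 0.0, -0.8]
width: 0.145
grip_force: 30.0
```

Request:
step_arm --steps '[{"dp":[-1,0.3,0],"twist":[0,0,0]},{"dp":[-3.5,1,0],"twist":[0,0,0]},{"dp":[-7,2,0],"twist":[0,0,0]},{"dp":[-10,3,0],"twist":[0,0,0]},{"dp":[-11,3.2,0],"twist":[0,0,0]}]'

```text
t: 4.15
ee_pos: [501.9, 243.9, 141.0]
eef_rot: [-0.0, 0.73, 0.683, -0.0]
ft_force: [0.8, -0.8, -0.1]
width: 0.148
grip_force: 30.0
```

Run:
```python
from h import *
s=robot.get_state();print(s['t'],s['ee_pos'],s['ft_force'],s['width'],s['grip_force'])
c=robot.read_camera('scene');np.savez('scene1.npz',**c)
im=c['frame'].copy()
w=robot.read_camera('wrist');w['tool']=pose(s);np.savez('w2.npz',**w)
t=robot.read_camera('top');np.savez('top1.npz',**t)
e=s['ee_pos']
for n,z in(('end',e[2]-51),('mid',e[2]-5),('tcp',e[2])):print(n,np.round(proj(c,[e[0],e[1],z])),np.round(wproj(w,[e[0],e[1],z])))
print('well',wproj(w,[476,253,34]),proj(c,[476,253,34]))
a=cv2.resize(im[120:300,180:380],(400,360));b=w['frame'][60:300,120:420]
b=cv2.resize(b,(400,320));o=np.zeros((360,800,3),np.uint8);o[:,:400]=a;o[:320,400:]=b
cv2.imwrite('pics/c2.png',o[:,:,::-1])
```

```text
4.15 [501.85807239 243.87136108 140.99837074] [ 0.75124603 -0.79444524 -0.12424481] 0.147694081081115 29.984173919074237
end [302. 207.] [320. 219.]
mid [301. 181.] [320. 248.]
tcp [301. 178.] [320. 252.]
well (np.float64(288.4844552935905), np.float64(187.40841570137525)) (np.float64(312.98446537738164), np.float64(244.3096451753048))
```

View pics/c2.png

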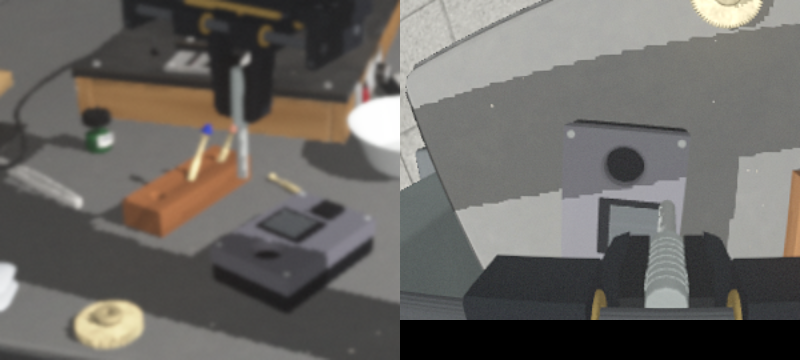

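The stylus is held upright. Its end is at wrist (320,212) and the well at (289,182), both offset from prediction by the same calibration bias. That puts the well at about (476, 253) relative to the tool. The dop sticks are still standing. I'm moving over the well and going down.

Request:
step_arm --steps '[{"dp":[-0.7,0.2,0],"twist":[0,0,0]},{"dp":[-1.8,0.6,0],"twist":[0,0,0]},{"dp":[-2.6,0.9,0],"twist":[0,0,0]},{"dp":[-2.6,0.9,-1],"twist":[0,0,0]},{"dp":[-2.6,0.9,-2.5],"twist":[0,0,0]}]'

```text
t: 4.8
ee_pos: [478.4, 252.2, 115.6]
eef_rot: [0.0, 0.731, 0.683, 0.001]
ft_force: [0.7, -0.4, -0.9]
width: 0.15
grip_force: 30.0
```

Request:
step_arm --steps '[{"dp":[0,0,-1],"twist":[0,0,0]},{"dp":[0,0,-2],"twist":[0,0,0]},{"dp":[0,0,-2.7],"twist":[0,0,0]},{"dp":[0,0,-3.0],"twist":[0,0,0]},{"dp":[0,0,-3.2],"twist":[0,0,0]}]'

```text
t: 5.3
ee_pos: [478.2, 252.0, 83.6]
eef_rot: [0.0, 0.731, 0.682, 0.0]
ft_force: [0.7, -0.9, -1.1]
width: 0.15
grip_force: 30.0
```

Request:
step_arm --steps '[{"dp":[0,0,-0.1],"twist":[0,0,0]},{"dp":[0,0,-0.2],"twist":[0,0,0]},{"dp":[0,0,-0.3],"twist":[0,0,0]},{"dp":[0,0,-0.4],"twist":[0,0,0]},{"dp":[0,0,-0.5],"twist":[0,0,0]}]'

```text
t: 5.8
ee_pos: [478.2, 252.0, 78.7]
eef_rot: [0.0, 0.731, 0.682, 0.0]
ft_force: [-0.6, 0.2, -0.9]
width: 0.149
grip_force: 30.0
```

Request:
step_arm --steps '[{"dp":[0,0,-0.1],"twist":[0,0,0]},{"dp":[0,0,-0.2],"twist":[0,0,0]},{"dp":[0,0,-0.3],"twist":[0,0,0]},{"dp":[0,0,-0.3],"twist":[0,0,0]},{"dp":[0,0,-0.3],"twist":[0,0,0]}]'

```text
t: 6.3
ee_pos: [478.2, 252.0, 75.9]
eef_rot: [0.0, 0.731, 0.682, 0.0]
ft_force: [-0.4, -0.5, 3.1]
width: 0.148
grip_force: 30.0
```

Request:
step_arm --steps '[{"dp":[0,0,-0.1],"twist":[0,0,0]},{"dp":[0,0,-0.2],"twist":[0,0,0]},{"dp":[0,0,-0.25],"twist":[0,0,0]},{"dp":[0,0,-0.25],"twist":[0,0,0]},{"dp":[0,0,-0.25],"twist":[0,0,0]}]'

```text
t: 6.8
ee_pos: [478.3, 252.1, 73.5]
eef_rot: [0.0, 0.731, 0.682, 0.0]
ft_force: [-1.0, 0.7, 5.4]
width: 0.149
grip_force: 30.0
```

Request:
step_arm --steps '[{"dp":[0,0,-0.05],"twist":[0,0,0]},{"dp":[0,0,-0.1],"twist":[0,0,0]},{"dp":[0,0,-0.15],"twist":[0,0,0]},{"dp":[0,0,-0.15],"twist":[0,0,0]},{"dp":[0,0,-0.15],"twist":[0,0,0]}]'

```text
t: 7.3
ee_pos: [478.8, 252.3, 73.2]
eef_rot: [0.001, 0.731, 0.682, 0.001]
ft_force: [-2.3, -0.4, 15.2]
width: 0.145
grip_force: 30.0
```

The button bottomed at 15 N on the stop. I'm lifting off and checking the surroundings of the bowl by depth.

Request:
step_arm --steps '[{"dp":[0,0,0.3],"twist":[0,0,0]},{"dp":[0,0,1.5],"twist":[0,0,0]},{"dp":[0,0,3.5],"twist":[0,0,0]},{"dp":[0,0,5.5],"twist":[0,0,0]},{"dp":[0,0,7],"twist":[0,0,0]}]'

```text
t: 7.8
ee_pos: [478.1, 252.0, 143.1]
eef_rot: [0.0, 0.731, 0.682, 0.0]
ft_force: [0.3, 0.3, -0.6]
width: 0.15
grip_force: 30.0
```

Run:
```python
from h import *
s=robot.get_state();print(s['t'],s['ee_pos'],s['ft_force'],s['width'])
c=load('top0');v,u=np.mgrid[0:400,0:640];D=c['depth'];k=D>0
P=np.stack([(u-c['cx'])/c['fx']*D,-(v-c['cy'])/c['fy']*D,-D],-1)@c['pose'][:3,:3].T+c['pose'][:3,3]
for x0,x1,y0,y1 in((530,560,-120,80),(560,620,-120,80),(500,530,-120,80),(340,400,-120,80)):
    m=k&(P[...,0]>x0)&(P[...,0]<x1)&(P[...,1]>y0)&(P[...,1]<y1);print(x0,x1,np.percentile(P[m][:,2],[50,95,100]).round())
m=k&(abs(P[...,2]-43)<8)&(np.hypot(P[...,0]-458,P[...,1]+19)<85)&(np.hypot(P[...,0]-458,P[...,1]+19)>58)&(c['frame'].min(-1)>150)
q=P[m][:,:2].astype(np.float32);print('bowl',cv2.minEnclosingCircle(q))
```

```text
7.8 [478.12465127 252.01417383 143.14498961] [ 0.26175079  0.26337718 -0.61586664] 0.1496303688060798
530 560 [ 2. 65. 70.]
560 620 [63. 66. 69.]
500 530 [ 2. 42. 45.]
340 400 [-2. 42. 45.]
bowl ((460.151123046875, -18.872791290283203), 69.67755126953125)
```

Platform beside the bowl is 66 mm high from x≈530; the bowl is confirmed at (460,-19). Gripper body will stay above 90 mm.

Request:
step_arm --steps '[{"dp":[-0.2,-1.5,0],"twist":[0,0,0]},{"dp":[-0.6,-4.5,0],"twist":[0,0,0]},{"dp":[-1,-8,0],"twist":[0,0,0]},{"dp":[-1.4,-11.5,0],"twist":[0,0,0]},{"dp":[-1.8,-15,0],"twist":[0,0,0]}]'

```text
t: 8.3
ee_pos: [458.9, 100.0, 140.9]
eef_rot: [-0.001, 0.731, 0.682, -0.001]
ft_force: [0.6, 0.2, -0.8]
width: 0.149
grip_force: 30.0
```

Request:
step_arm --steps '[{"dp":[-0.1,-3,0],"twist":[5,0,0]},{"dp":[-0.2,-6,0],"twist":[10,0,0]},{"dp":[-0.3,-9,0],"twist":[15,0,0]},{"dp":[-0.4,-11,0],"twist":[20,0,0]},{"dp":[-0.4,-11.4,0],"twist":[25,0,0]}]'

```text
t: 8.8
ee_pos: [455.4, -14.4, 141.3]
eef_rot: [-0.159, 0.714, 0.665, 0.149]
ft_force: [0.3, 0.7, -0.5]
width: 0.147
grip_force: 30.0
```

Request:
step_arm --steps '[{"dp":[0,0,-1],"twist":[0,0,0]},{"dp":[0,0,-3],"twist":[0,0,0]},{"dp":[0,0,-5],"twist":[0,0,0]},{"dp":[0,0,-6.5],"twist":[0,0,0]},{"dp":[0,0,-7.5],"twist":[0,0,0]}]'

```text
t: 9.3
ee_pos: [455.0, -11.1, 65.0]
eef_rot: [-0.159, 0.714, 0.667, 0.146]
ft_force: [0.1, 0.6, 0.7]
width: 0.15
grip_force: 30.0
```

Run:
```python
from h import *
s=robot.get_state();T=pose(s);print(s['t'],s['ee_pos'],s['ft_force'],s['width'],'end',T[:3,3]+T[:3,2]*52.7)
c=robot.read_camera('top')
a=cv2.resize(c['frame'][180:310,330:490],None,fx=4,fy=4,interpolation=cv2.INTER_CUBIC);cv2.imwrite('pics/c3.png',a[:,:,::-1])
```

```text
9.3 [454.96205293 -11.14403909  65.02429568] [0.07286445 0.63486792 0.67881496] 0.1501870493004308 end [454.82647161  11.07801659  17.23881818]
```

View pics/c3.png

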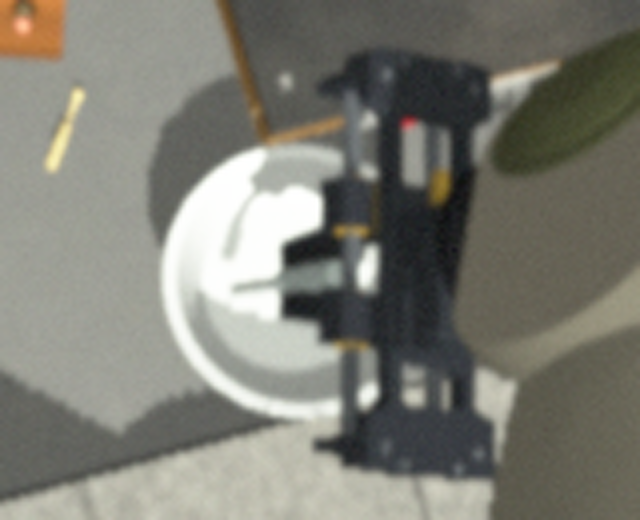

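The picture shows the stylus inside the bowl, its shank end near (235,288) in the crop over the floor, with the gripper clear. I'm lowering the last centimetre and then opening partway.

Request:
step_arm --steps '[{"dp":[0,0,-0.4],"twist":[0,0,0]},{"dp":[0,0,-0.8],"twist":[0,0,0]},{"dp":[0,0,-1.0],"twist":[0,0,0]},{"dp":[0,0,-1.1],"twist":[0,0,0]},{"dp":[0,0,-1.1],"twist":[0,0,0]}]'

```text
t: 9.85
ee_pos: [456.2, -12.1, 55.8]
eef_rot: [-0.158, 0.714, 0.666, 0.148]
ft_force: [-0.4, -0.6, 0.2]
width: 0.144
grip_force: 30.0
```

Request:
step_arm --steps '[{"dp":[0,0,0],"twist":[0,0,0]},{"dp":[0,0,0],"twist":[0,0,0]},{"dp":[0,0,0],"twist":[0,0,0]},{"dp":[0,0,0],"twist":[0,0,0]},{"dp":[0,0,0],"twist":[0,0,0]}]' --grip 0.5

```text
t: 10.35
ee_pos: [456.1, -12.0, 55.8]
eef_rot: [-0.158, 0.714, 0.666, 0.148]
ft_force: [-0.7, -0.1, -0.5]
width: 0.501
grip_force: 0.0
```

Request:
step_arm --steps '[{"dp":[0,0,1],"twist":[0,0,0]},{"dp":[0,0,3],"twist":[0,0,0]},{"dp":[0,0,6],"twist":[0,0,0]},{"dp":[0,0,9],"twist":[0,0,0]},{"dp":[0,0,12],"twist":[0,0,0]}]'

```text
t: 10.85
ee_pos: [455.9, -11.9, 177.6]
eef_rot: [-0.158, 0.714, 0.666, 0.148]
ft_force: [0.4, -0.3, 0.4]
width: 0.499
grip_force: 0.0
```

Request:
step_arm --steps '[{"dp":[0,3,1],"twist":[0,0,0]},{"dp":[0,7,2],"twist":[0,0,0]},{"dp":[0,11,2],"twist":[0,0,0]},{"dp":[0,15,2],"twist":[0,0,0]},{"dp":[0,18,2],"twist":[0,0,0]}]'

```text
t: 11.35
ee_pos: [455.6, 170.0, 196.6]
eef_rot: [-0.158, 0.713, 0.667, 0.148]
ft_force: [0.8, -0.5, -0.2]
width: 0.502
grip_force: 0.0
```

Run:
```python
from h import *
s=robot.get_state();print(s['t'],s['ee_pos'],s['ft_force'],s['width'])
c=robot.read_camera('top');np.savez('top2.npz',**c)
a=cv2.resize(c['frame'][155:305,250:450],None,fx=4,fy=4,interpolation=cv2.INTER_CUBIC);cv2.imwrite('pics/c4.png',a[:,:,::-1])
```

```text
11.35 [455.57806779 170.04519871 196.63491779] [ 0.80668158 -0.49460347 -0.22668096] 0.5016526396169839
```

View pics/c4.png

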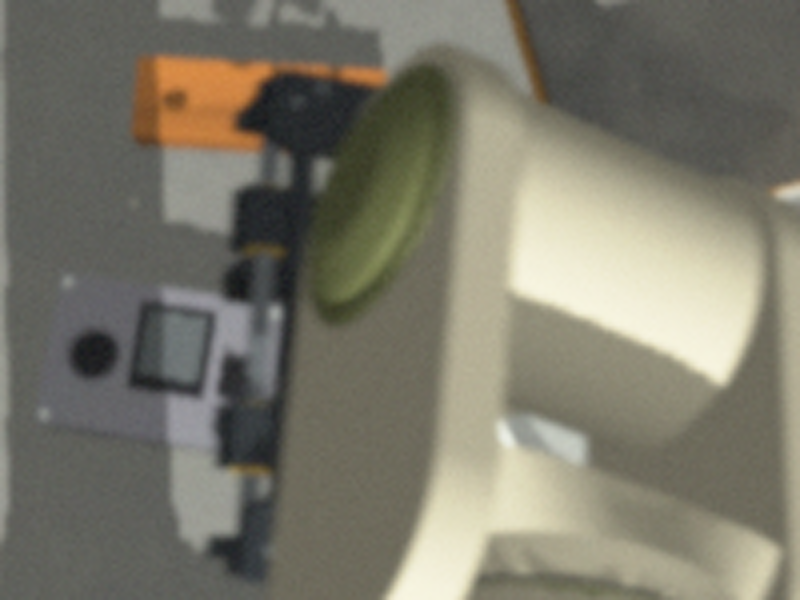

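The arm hides the bowl in this view. I'm moving further left to see it.

Request:
step_arm --steps '[{"dp":[-2,4,1],"twist":[0,0,0]},{"dp":[-5,8,2],"twist":[0,0,0]},{"dp":[-8,12,3],"twist":[0,0,0]},{"dp":[-10,16,4],"twist":[0,0,0]},{"dp":[-12,20,4],"twist":[0,0,0]}]'

```text
t: 11.9
ee_pos: [335.1, 369.6, 238.0]
eef_rot: [-0.158, 0.713, 0.666, 0.149]
ft_force: [1.1, -0.2, 0.3]
width: 0.502
grip_force: 0.0
```

Run:
```python
from h import *
s=robot.get_state();print(s['t'],s['ee_pos'],s['ft_force'],s['width'])
c=robot.read_camera('top');np.savez('top2.npz',**c)
a=cv2.resize(c['frame'][155:305,250:450],None,fx=4,fy=4,interpolation=cv2.INTER_CUBIC);cv2.imwrite('pics/c5.png',a[:,:,::-1])
```

```text
11.9 [335.08561111 369.63072003 237.97599521] [ 1.14084804 -0.1966733   0.27550466] 0.502156884757719
```

View pics/c5.png

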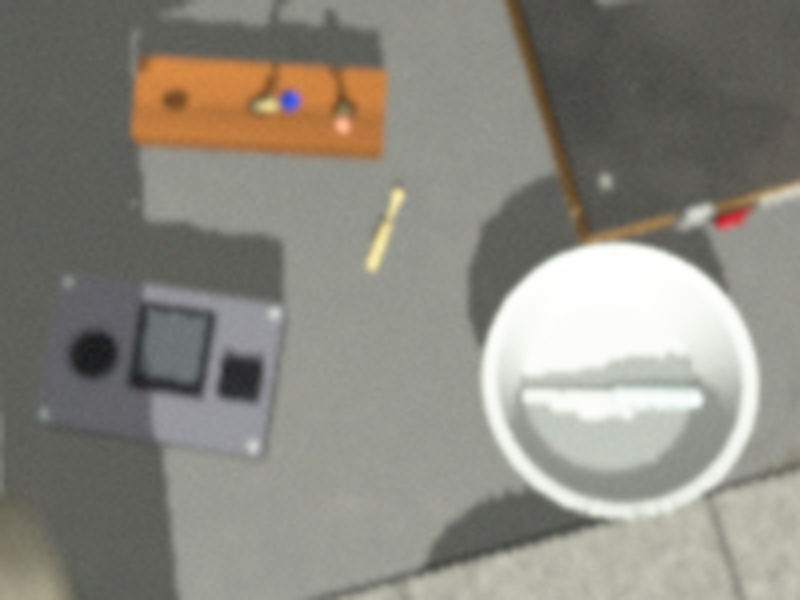

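The stylus lies on the bowl floor, spanning about (525,395) to (700,397) in the crop. Both dop sticks are unmoved and the bowl is upright. I'm handing in.

```bash
python3 -c "
from station import robot
print(robot.close_job())"
```

```text
the job is handed in; nothing more can be done
None
```

Job handed in: I pressed the reset button down to its stop with the stylus (15 N), then released the stylus flat on the bowl floor; the dop sticks are unmoved in their stand. The hand-in gave no verdict.

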